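Finish the mixed bottle crate

TASK

Finish packing the mixed six-bottle crate with the four bottles from the drain tray: the green and the clear bottle already stand at the two ends of its back row (the row farther from the robot) and stay there. The brown bottle goes between those two, the blue one directly in front of the green, the milky white one directly in front of the clear, and the yellow one in front of the brown. They are full glass: set each one down upright on the floor of its cell and let go without dropping it or knocking any over, and leave the other things on the bench alone.

Things in the scene. Friction and masses are not known exactly. Their poses are not given: they have to be found in the camera images.
- crate: fixed red-brown bottle crate, 172 (x) by 248 (y) mm, turned up to 0.35 rad. Origin: centre of its underside; x towards its back row (away from the robot), y along the rows, to the robot's left. Six cells (80 mm in x, 76 in y) in two rows of three: centres at x = -40 (front row) or +40 (back row), y = -80, 0, +80 mm. Floor 5 mm, 4 mm thick dividers 60 mm and outer walls 85 mm high, all above the origin
- drain_tray: low stainless tray, fixed to the bench, 250 mm (its x) by 270 mm (its y), where the four bottles stand at the start, at least 95 mm apart centre to centre. Origin: centre of its underside, z up; floor 4 mm, rim 14 mm above the origin
- green_bottle: loose filled green bottle with a white cap, already standing in one of the two end cells of the crate's back row, and to be left there; 60 mm across, 155 mm tall, 0.25 to 0.5 kg, round. Origin: centre of its underside, z up. Straight body to 84 mm, sloping shoulder to 114 mm, 25 mm thick neck, then from 130 to 155 mm a 26 mm thick screw cap (grip the cap or neck from above)
- clear_bottle: loose filled clear, colourless bottle with a grey cap, already standing in one of the two end cells of the crate's back row, and to be left there; 60 mm across, 155 mm tall, 0.25 to 0.5 kg, round. Origin: centre of its underside, z up. Straight body to 84 mm, sloping shoulder to 114 mm, 25 mm thick neck, then from 130 to 155 mm a 26 mm thick screw cap (grip the cap or neck from above)
- brown_bottle: loose filled dark brown bottle with a brass-coloured cap, at the start on the drain tray (underside 4 mm above the bench); 60 mm across, 155 mm tall, 0.25 to 0.5 kg, round. Origin: centre of its underside, z up. Straight body to 84 mm, sloping shoulder to 114 mm, 25 mm thick neck, then from 130 to 155 mm a 26 mm thick screw cap (grip the cap or neck from above)
- blue_bottle: loose filled deep blue bottle with a white cap, at the start on the drain tray (underside 4 mm above the bench); 60 mm across, 155 mm tall, 0.25 to 0.5 kg, round. Origin: centre of its underside, z up. Straight body to 84 mm, sloping shoulder to 114 mm, 25 mm thick neck, then from 130 to 155 mm a 26 mm thick screw cap (grip the cap or neck from above)
- milky_bottle: loose filled milky white bottle with a red cap, at the start on the drain tray (underside 4 mm above the bench); 60 mm across, 155 mm tall, 0.25 to 0.5 kg, round. Origin: centre of its underside, z up. Straight body to 84 mm, sloping shoulder to 114 mm, 25 mm thick neck, then from 130 to 155 mm a 26 mm thick screw cap (grip the cap or neck from above)
- yellow_bottle: loose filled yellow bottle with a black cap, at the start on the drain tray (underside 4 mm above the bench); 60 mm across, 155 mm tall, 0.25 to 0.5 kg, round. Origin: centre of its underside, z up. Straight body to 84 mm, sloping shoulder to 114 mm, 25 mm thick neck, then from 130 to 155 mm a 26 mm thick screw cap (grip the cap or neck from above)
- coupling: bystander: steel pipe coupling with an orange plug on top, 72 mm across, 66 mm tall, loose on the bench beside the crate or the tray, on its outer side. Origin: centre of its underside, z up
- cap_bowl: bystander: small steel bowl of bottle caps, 96 mm across, 45 mm tall, loose on the bench beside the crate or the tray, on its outer side. Origin: centre of its underside, z up

How it is judged (in metres and radians):
At the end, for the whole second after the job is handed in: All six bottles stand upright (within 7 degrees) on the crate floor, at rest and released, within 16 mm of the middle of their cells: green and clear at the ends of the back row, brown between them, blue in front of green, milky white in front of clear, yellow in front of brown (x of brown_bottle in the frame of crate between 0.024 and 0.056 m and y of brown_bottle in the frame of crate between -0.016 and 0.016 m and x of yellow_bottle in the frame of crate between -0.056 and -0.024 m and y of yellow_bottle in the frame of crate between -0.016 and 0.016 m and ((x of green_bottle in the frame of crate between 0.024 and 0.056 m and y of green_bottle in the frame of crate between 0.064 and 0.096 m and x of clear_bottle in the frame of crate between 0.024 and 0.056 m and y of clear_bottle in the frame of crate between -0.096 and -0.064 m and x of blue_bottle in the frame of crate between -0.056 and -0.024 m and y of blue_bottle in the frame of crate between 0.064 and 0.096 m and x of milky_bottle in the frame of crate between -0.056 and -0.024 m and y of milky_bottle in the frame of crate between -0.096 and -0.064 m) or (x of green_bottle in the frame of crate between 0.024 and 0.056 m and y of green_bottle in the frame of crate between -0.096 and -0.064 m and x of clear_bottle in the frame of crate between 0.024 and 0.056 m and y of clear_bottle in the frame of crate between 0.064 and 0.096 m and x of blue_bottle in the frame of crate between -0.056 and -0.024 m and y of blue_bottle in the frame of crate between -0.096 and -0.064 m and x of milky_bottle in the frame of crate between -0.056 and -0.024 m and y of milky_bottle in the frame of crate between 0.064 and 0.096 m)) and z of brown_bottle in the frame of crate between -0.001 and 0.011 m and angle between each of brown_bottle, blue_bottle, milky_bottle, yellow_bottle, green_bottle, clear_bottle's own z axis and vertical below 0.12 rad and linear speed of each of brown_bottle, blue_bottle, milky_bottle, yellow_bottle, green_bottle, clear_bottle below 0.02 m/s and angular speed of each of brown_bottle, blue_bottle, milky_bottle, yellow_bottle, green_bottle, clear_bottle below 0.2 rad/s and z of blue_bottle in the frame of crate between -0.001 and 0.011 m and z of milky_bottle in the frame of crate between -0.001 and 0.011 m and z of yellow_bottle in the frame of crate between -0.001 and 0.011 m and z of green_bottle in the frame of crate between -0.001 and 0.011 m and z of clear_bottle in the frame of crate between -0.001 and 0.011 m); the robot touches nothing.
It fails at once if a bottle is dropped (falls free from more than about 15 mm) ((contact force between brown_bottle and the fingers below 0.05 N and linear speed of brown_bottle above 0.55 m/s) or (contact force between blue_bottle and the fingers below 0.05 N and linear speed of blue_bottle above 0.55 m/s) or (contact force between milky_bottle and the fingers below 0.05 N and linear speed of milky_bottle above 0.55 m/s) or (contact force between yellow_bottle and the fingers below 0.05 N and linear speed of yellow_bottle above 0.55 m/s)).
It fails at once if a bottle is knocked over (angle between any of brown_bottle, blue_bottle, milky_bottle, yellow_bottle, green_bottle, clear_bottle's own z axis and vertical above 1 rad).
It fails at once if the green or the clear bottle is taken out of its cell (distance of any of green_bottle, clear_bottle from where it was at the start of the episode above 0.035 m).
It fails at once if the coupling or the cap bowl is pushed more than 40 mm (distance of any of coupling, cap_bowl from where it was at the start of the episode above 0.04 m).
It also fails if it takes over 112 s, if anything falls off the work surface, if the arm or the gripper's body presses on something with over 40 N, if the wrist force passes 120 N, or if a joint passes its speed limit or range.

ROBOT

A 6-joint arm with a two-finger parallel gripper is mounted at the origin on the work surface. World frame = base frame: x ahead of the robot, y to its left, z up, the work surface at z = 0. Lengths are in mm, angles in rad, forces in N, time in s.
With the tool pointing down it reaches from about 350 to 975 mm from the base axis. Payload 7.1 kg.
Tool frame: the origin (TCP) lies at the very end of the fingers, on their centre line; the grasp point (between the pads) lies 19 mm behind it (ctrl.grasp_offset is the distance from the TCP to the grasp point, in mm); z points along the fingers, y is the line along which they close (so a half turn about z gives the same grasp; the last joint's range is limited). The gripper opens to 88 mm and grips with 3 to 60 N. Pads are 20 mm wide; open, the fingers measure 115 mm over their backs; the gripper's body (75 mm by 178 mm) begins 61 mm behind the grasp point.
Start: joints at [1.278, 0.423, 1.63, -0, 1.089, -0.019], TCP at [168.963, 601.711, 222.675] pointing down, gripper open.
Joint ranges: [-3, 3], [-0.9, 2.11], [0.09, 2.58], [-1.31, 4.45], [0.11, 2.69], [-2.54, 2.54]. Speed limits (rad/s): [2.39, 2.39, 3.01, 3.14, 3.14, 3.14].

INTERFACE

Orientations are given as a rotation vector (axis times angle).
In Python, from workcell import ctrl, viewer, ticket, models gives the robot as it stands.
- The arm moves only by the tool play_rows, never from a script. Its arguments are lists of equal length, an entry for each row: "dp": the shift along the world's x, y, z in mm, a list of three; "yaw": the turn about the world's z in degrees. In form: {"dp": [[tx, ty, tz], ...], "yaw": [yaw, ...]}. A call has 1 to 8 rows; each row shifts and turns the commanded pose from where the row before left it; what a row does not reach is not made up. A row lasts 1/12 s, in which the tool goes at most 41.7 mm and 7.16 degrees, less where a joint would pass 70% of its speed; a pose out of reach is approached as far as the arm can. A call is refused whole if a number of a shift passes 41.7 or a number of a turn 7.16, either way. A call with a gripper value outside its range is refused whole. "gripper" is the closure, from 0 (fully open) to 1 (shut), set as the call begins (left out, the last holds). The fingers move at their own pace and stop on an object; the grip force is fixed at half the most. Time passes only in rows, so rows that do not move let the fingers close. It gives the time, the measured TCP pose, the force, the opening and the grip force at its end, in the units of the state.
- ctrl.get_obs(): the state, without advancing time (a new reading comes with each control period).
- viewer.get_image(name): name is "side" or "top" or "wrist"; returns a dict with "pixels" (384x512x3 uint8, red, green, blue), "range_z" (384x512 float32, mm along the optical axis (not along the pixel's ray), 0 where there is no reading), "fx", "fy", "cx", "cy" (pixels), "T" (4x4, takes a point from camera to world coordinates); the wrist camera has in their place "hand_eye" (4x4, takes a point from camera to tool coordinates, whose origin is the TCP and whose axes are the flange's). Camera axes: x right, y up, looking along -z (the intrinsics and any distortion apply to the point x, -y, -z); pixel columns grow to the right and rows downward; lengths in mm; the calibration is good to about 2 mm. A picture is of the moment at which its call begins: read the wrist's pose just before it.
- ticket.close_job(): hands the job in; it is judged then, once.
Trained networks look in a picture, given as the dict that the camera call returned (one of the last four; its "shot" number tells which), for a name from the list of things; names that differ only in an ending like _2 or _b are one class to them, and where a whole thing is asked for, a point or a joint stands for the part that bears it (a point fixed in the world has none). Each returns a list of dicts, best first, with "conf" (0 to 1); they miss things now and then, are a little off and sometimes report something else, mostly with a low value. They report only what shows in the picture. A call takes as long as a camera call.
- models.look_for(picture, name): "bbox" ([centre column, centre row, width, height] in pixels, round what is visible of it).
- models.landmark_of(picture, name): "location" ([column, row] in pixels: a listed point, or the origin of a listed thing).
The state is a dict: "t": time; "qpos": joint angles; "qvel": joint speeds; "joint_torque": joint torques, N m; "ee_pos": TCP position; "orientation": TCP orientation; "ft_force": force on the tool from outside, world axes, zero at the start; "moment": the same for the moment, N m; "width": finger opening in mm; "grasp_force": force on a finger pad.
Only numpy, scipy, OpenCV 4.12 (cv2) and the standard library are available. Lean on these libraries where they do the work, as an engineer would, in place of code of your own. Each camera call takes 0.05 s, during which the arm holds its last target. There are 200 camera calls.

## Working session

There is one attempt and no reset: what is moved stays moved. The work goes in short steps, Python scripts to look and compute and a tool call to move; the robot and the scene stay as the last step left them, time stands still between calls to the robot, and variables do not carry over. Pictures are saved under pics/ and viewed, at most 14 in all, crops included, and the job is handed in when it is done.

Besides the shell and the picture viewer there is one more tool, called after ">>>" as name(argument=value, ...), one argument or row to a line, values as JSON. play_rows: Moves the arm, as the interface text tells. Its arguments: {"type":"object","properties":{"dp":{"type":"array"},"yaw":{"type":"array"},"gripper":{"type":"number"}},"required":["dp","yaw"]}

```bash
mkdir -p pics; cat > h.py <<'E'
import numpy as np, cv2
from workcell import ctrl, viewer, ticket, models
def snap(n):
    o=ctrl.get_obs(); d=viewer.get_image(n)
    if n=='wrist':
        T=np.eye(4);T[:3,:3]=cv2.Rodrigues(np.array(o['orientation'],float))[0];T[:3,3]=o['ee_pos'];d['W']=T@np.array(d['hand_eye'])
    else: d['W']=np.array(d['T'])
    return d
def save(d,f): cv2.imwrite('pics/'+f,d['pixels'][:,:,::-1].copy())
def ray(d,u,v):
    r=np.array([(u-d['cx'])/d['fx'],-(v-d['cy'])/d['fy'],-1.]);return d['W'][:3,3],d['W'][:3,:3]@r
def atz(d,u,v,z):
    c,r=ray(d,u,v);return c+r*(z-c[2])/r[2]
def cloud(d):
    v,u=np.mgrid[:384,:512];z=d['range_z']
    p=np.stack([(u-d['cx'])/d['fx']*z,-(v-d['cy'])/d['fy']*z,-z],-1)
    return p@d['W'][:3,:3].T+d['W'][:3,3]
N=['green_bottle','clear_bottle','brown_bottle','blue_bottle','milky_bottle','yellow_bottle','coupling','cap_bowl','crate','drain_tray']
E
python3 - <<'E'
from h import *
print(ctrl.get_obs())
for n in ['top','side']:
    d=snap(n);save(d,n+'0.png');print(n,{k:d[k] for k in d if k not in('pixels','range_z')})
    P=cloud(d)
    for k in N:
        for f,key in((models.look_for,'bbox'),(models.landmark_of,'location')):
            r=f(d,k)
            for e in r[:2]:
                u,v=e[key][:2]; print(k,key,np.round(e[key]),round(e['conf'],2),np.round(P[int(v),int(u)]))
E
```

```text
{'t': 0.0, 'qpos': array([ 1.27799526e+00,  4.23836662e-01,  1.63066033e+00, -5.10052063e-05,
        1.08858213e+00, -1.89931117e-02]), 'qvel': array([ 2.74249971e-03, -1.36370693e-03, -5.19852989e-04, -9.77552156e-04,
        1.02481712e-05,  1.06244054e-03]), 'joint_torque': array([-2.71256220e-03, -5.44624650e+01, -2.73651749e+01,  6.39465521e-02,
        2.29673961e-02, -1.25016809e-04]), 'ee_pos': array([168.82949769, 601.20863822, 221.91595444]), 'orientation': array([-4.28691876e-01, -3.11201744e+00,  2.31750352e-03]), 'ft_force': array([-0.03826263, -0.17137822, -0.10585453]), 'moment': array([-0.00990911,  0.01721868, -0.01123667]), 'grasp_force': 0.0, 'width': 87.3868303736464}
top {'fx': 389.5650175646204, 'fy': 389.5650175646204, 'cx': 253.653256546896, 'cy': 198.2603887623343, 'T': array([[ 1.59747575e-02,  9.97504757e-01, -6.87682157e-02,
         4.37876918e+02],
       [-9.99791267e-01,  1.50595192e-02, -1.38069754e-02,
        -2.58851825e+00],
       [-1.27369074e-02,  6.89744246e-02,  9.97537117e-01,
         1.33722202e+03],
       [ 0.00000000e+00,  0.00000000e+
[... 3543 characters left out ...]
297.  42.  44.] 0.8 [ 447. -465.   60.]
coupling bbox [288. 174.  25.  48.] 0.52 [ 552. -143.  113.]
coupling location [314. 308.] 0.96 [ 443. -475.   43.]
coupling location [214. 123.] 0.23 [494. 235. 100.]
cap_bowl bbox [214. 112.  24.  13.] 0.42 [505. 254. 123.]
cap_bowl location [216. 124.] 0.71 [499. 232.  94.]
crate bbox [296. 223. 121.  98.] 0.92 [ 521. -253.   57.]
crate bbox [214. 115.  28.  15.] 0.42 [500. 251. 118.]
crate location [292. 233.] 0.73 [ 512. -252.   30.]
crate location [322. 240.] 0.4 [ 538. -334.   61.]
drain_tray bbox [234. 156.  99.  57.] 0.83 [507.  99.  50.]
drain_tray location [238. 152.] 0.59 [520. 110.  54.]
drain_tray location [214. 122.] 0.2 [494. 235. 100.]
```

```bash
python3 - <<'E'
import cv2,numpy as np
a=cv2.imread('pics/top0.png')[140:255,100:420];b=cv2.imread('pics/side0.png')[90:330,170:390]
a=cv2.resize(a,(800,287),interpolation=2);b=cv2.resize(b,(290,312),interpolation=2)
c=np.zeros((600,800,3),'u1');c[:287]=a;c[287:599,:290]=b;cv2.imwrite('pics/c0.png',c)
E
```

```text
(no output)
```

View pics/c0.png

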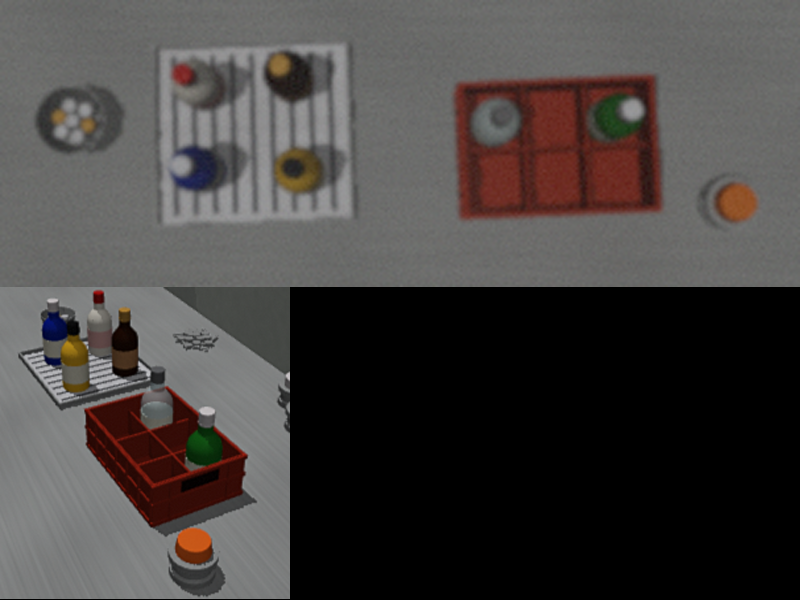

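```bash
python3 - <<'E'
from h import *
d=snap('top');P=cloud(d);px=d['pixels'].astype(int)
m=(P[...,2]>143)&(P[...,0]>400)&(P[...,0]<700)&(abs(P[...,1])<380)
n,l,s,c=cv2.connectedComponentsWithStats(m.astype('u1'))
for i in range(1,n):
    q=P[l==i]; print(s[i,4],np.round(q.mean(0)),np.round(np.median(q,0)),np.round((q.min(0)+q.max(0))/2), px[l==i].mean(0).round())
hsv=cv2.cvtColor(d['pixels'],cv2.COLOR_RGB2HSV)
red=((hsv[...,0]<10)|(hsv[...,0]>172))&(hsv[...,1]>100)&(P[...,1]<0)&(P[...,1]>-380)&(P[...,0]>380)
rim=red&(P[...,2]>72)
for mm in(rim,red):
    v,u=np.nonzero(mm)
    q=np.array([atz(d,a,b,85)[:2] for a,b in zip(u,v)],'f4')
    print(len(q),cv2.minAreaRect(q))
q=P[rim];print(np.median(q[:,2]),cv2.minAreaRect(q[:,:2].astype('f4')))
E
```

```text
1 [ 438.   -3. 1337.] [ 438.   -3. 1337.] [ 438.   -3. 1337.] [46. 48. 41.]
1 [ 438.   -3. 1337.] [ 438.   -3. 1337.] [ 438.   -3. 1337.] [53. 53. 51.]
1 [ 438.   -3. 1337.] [ 438.   -3. 1337.] [ 438.   -3. 1337.] [52. 51. 47.]
1 [ 438.   -3. 1337.] [ 438.   -3. 1337.] [ 438.   -3. 1337.] [48. 48. 50.]
1 [ 438.   -3. 1337.] [ 438.   -3. 1337.] [ 438.   -3. 1337.] [55. 56. 55.]
1 [ 438.   -3. 1337.] [ 438.   -3. 1337.] [ 438.   -3. 1337.] [56. 55. 55.]
1 [ 438.   -3. 1337.] [ 438.   -3. 1337.] [ 438.   -3. 1337.] [50. 53. 48.]
1 [ 438.   -3. 1337.] [ 438.   -3. 1337.] [ 438.   -3. 1337.] [55. 53. 51.]
1 [ 438.   -3. 1337.] [ 438.   -3. 1337.] [ 438.   -3. 1337.] [56. 56. 52.]
1 [ 438.   -3. 1337.] [ 438.   -3. 1337.] [ 438.   -3. 1337.] [46. 47. 46.]
1 [ 438.   -3. 1337.] [ 438.   -3. 1337.] [ 438.   -3. 1337.] [49. 53. 49.]
1 [ 438.   -3. 1337.] [ 438.   -3. 1337.] [ 438.   -3. 1337.] [53. 48. 46.]
1 [ 438.   -3. 1337.] [ 438.   -3. 1337.] [ 438.   -3. 1337.] [61. 60. 56.]
1 [ 438.   -3. 1337.] [ 438.   -3. 1337.] [ 438.   -3. 1337.] [53. 55. 52.]
2 [ 438.   -3. 1337.] [ 438.   -3. 1
[... 28230 characters left out ...]
. 1337.] [ 438.   -3. 1337.] [ 438.   -3. 1337.] [107. 106. 106.]
1 [ 438.   -3. 1337.] [ 438.   -3. 1337.] [ 438.   -3. 1337.] [ 98. 100.  98.]
1 [ 438.   -3. 1337.] [ 438.   -3. 1337.] [ 438.   -3. 1337.] [93. 95. 95.]
1 [ 438.   -3. 1337.] [ 438.   -3. 1337.] [ 438.   -3. 1337.] [97. 98. 97.]
1 [ 438.   -3. 1337.] [ 438.   -3. 1337.] [ 438.   -3. 1337.] [97. 97. 95.]
583 ((527.5945434570312, -208.16152954101562), (175.19541931152344, 253.98318481445312), 3.20500111579895)
3616 ((527.544921875, -207.27603149414062), (175.19541931152344, 256.89892578125), 3.20500111579895)
83.43552328763076 ((525.5430297851562, -167.1674041748047), (175.7267608642578, 338.4492492675781), 3.2063827514648438)
```

```bash
python3 - <<'E'
from h import *
for nm in('top','side'):
    d=snap(nm);P=cloud(d);px=d['pixels']
    m=(P[...,2]>140)&(P[...,2]<175)&(d['range_z']>0)&(P[...,0]>400)&(P[...,0]<700)&(abs(P[...,1])<380)
    n,l,s,c=cv2.connectedComponentsWithStats(m.astype('u1'))
    for i in range(1,n):
        if s[i,4]<8: continue
        q=P[l==i]; print(nm,s[i,4],'c',np.round(c[i],1),'d',np.round(q.mean(0)),'top z',np.round(np.percentile(q[:,2],90)),'ray159',np.round(atz(d,*c[i],159 if nm=='top' else 150)), px[l==i].mean(0).round())
E
```

```text
top 63 c [211.4 166. ] d [616. 145. 156.] top z 160.0 ray159 [616. 144. 159.] [120.  94.  54.]
top 66 c [172.8 169.7] d [603. 263. 155.] top z 161.0 ray159 [603. 262. 159.] [113.  52.  50.]
top 67 c [351.8 184. ] d [ 567. -283.  157.] top z 161.0 ray159 [ 567. -283.  159.] [127. 127. 127.]
top 62 c [300.4 186. ] d [ 559. -128.  158.] top z 162.0 ray159 [ 558. -127.  159.] [82. 82. 82.]
top 67 c [172.1 206.1] d [492. 261. 157.] top z 161.0 ray159 [492. 261. 159.] [127. 127. 132.]
top 62 c [216.2 207. ] d [491. 127. 158.] top z 161.0 ray159 [491. 127. 159.] [54. 48. 38.]
side 70 c [244.6  96.6] d [606. 257. 153.] top z 161.0 ray159 [609. 265. 150.] [89. 19. 18.]
side 79 c [209.8 103.2] d [494. 255. 152.] top z 161.0 ray159 [496. 261. 150.] [113. 110. 111.]
side 81 c [264.  110.1] d [619. 139. 153.] top z 161.0 ray159 [621. 145. 150.] [98. 73. 34.]
side 85 c [225.  120.5] d [493. 120. 153.] top z 161.0 ray159 [496. 127. 150.] [11. 11. 12.]
side 127 c [289.1 156.8] d [ 561. -135.  154.] top z 162.0 ray159 [ 564. -129.  150.] [55. 56. 57.]
side 165 c [326.4 189.1] d [ 569. -291.  154.] top z 162.0 ray159 [ 573. -285.  150.] [124. 120. 122.]
```

>>> play_rows(
  dp=[
    [24,-28,5],
    [24,-28,5],
    [24,-28,5],
    [24,-28,5],
    [24,-28,5],
    [24,-28,5],
    [24,-28,5],
    [24,-28,5],
  ],
  yaw=[0,0,0,0,0,0,0,0],
)

```text
t: 2.92
ee_pos: [361.8, 376.3, 263.1]
orientation: [0.428, 3.112, 0.001]
ft_force: [0.7, -0.1, -0.5]
width: 88.0
grasp_force: 0.0
```

>>> play_rows(
  dp=[
    [24,-28,5],
    [24,-28,5],
    [24,-28,5],
    [24,-28,5],
    [24,-28,5],
    [24,-28,5],
    [24,-28,5],
    [24,-28,5],
  ],
  yaw=[0,0,0,0,0,0,0,0],
  gripper=0.4,
)

```text
t: 3.58
ee_pos: [553.9, 152.0, 303.1]
orientation: [0.429, 3.112, 0.0]
ft_force: [1.3, 0.8, 0.4]
width: 52.7
grasp_force: 0.0
```

```bash
cat >> h.py <<'E'
def caps(lo=143):
    o=ctrl.get_obs();print('tcp',np.round(o['ee_pos'],1),'w',round(o['width'],1),'t',round(o['t'],2),'rv',np.round(o['orientation'],3))
    d=snap('wrist');P=cloud(d)
    m=(P[...,2]>lo)&(P[...,2]<172)&(d['range_z']>0)
    n,l,s,c=cv2.connectedComponentsWithStats(m.astype('u1'))
    for i in range(1,n):
        if s[i,4]>60:
            q=P[l==i];print(s[i],'dmean',np.round(q.mean(0),1),'z90',np.round(np.percentile(q[:,2],90)),d['pixels'][l==i].mean(0).round())
    return d
E
python3 - <<'E'
from h import *
d=caps();save(d,'w0.png')
for k in N[2:6]:print(k,[(np.round(e['bbox']),round(e['conf'],2)) for e in models.look_for(d,k)[:2]])
E
```

```text
tcp [553.9 152.  303.1] w 52.7 t 3.58 rv [0.429 3.112 0.   ]
[335  71  32  29 730] dmean [492.3 260.8 157.9] z90 160.0 [199. 200. 202.]
[199 111  28  28 611] dmean [491.7 128.2 158.4] z90 160.0 [52. 50. 48.]
[360 182  30  28 634] dmean [602.7 262.9 157.1] z90 160.0 [164.  51.  48.]
[253 223  25  29 556] dmean [615.4 145.7 157.2] z90 160.0 [132. 110.  66.]
[  0 240  22  28 450] dmean [ 560.3 -120.2  153.9] z90 160.0 [86. 88. 89.]
brown_bottle [(array([263., 215.,  51.,  73.]), 0.81)]
blue_bottle [(array([331.,  89.,  69.,  52.]), 0.56)]
milky_bottle [(array([354., 178.,  68.,  63.]), 0.77)]
yellow_bottle [(array([223., 121.,  54.,  54.]), 0.69)]
```

View pics/w0.png

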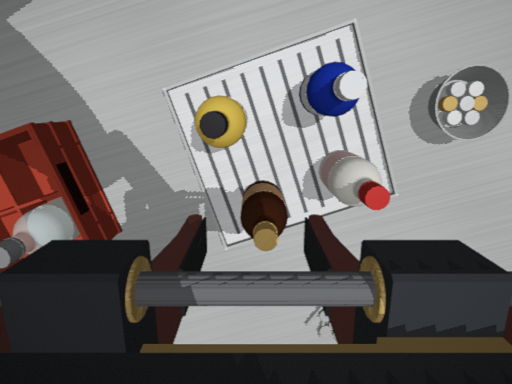

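>>> play_rows(
  dp=[
    [31,-3,0],
    [31,-3,0],
    [0,0,-40],
    [0,0,-40],
    [0,0,-40],
    [0,0,-30],
    [0,0,-15],
    [0,0,-10],
  ],
  yaw=[0,0,0,0,0,0,0,0],
)

```text
t: 4.5
ee_pos: [612.2, 149.0, 124.7]
orientation: [-0.425, -3.108, 0.002]
ft_force: [-0.4, 0.1, -0.6]
width: 53.2
grasp_force: 0.0
```

>>> play_rows(
  dp=[
    [0,0,0],
    [0,0,0],
    [0,0,0],
    [0,0,0],
    [0,0,0],
    [0,0,0],
  ],
  yaw=[0,0,0,0,0,0],
  gripper=1,
)

```text
t: 5.0
ee_pos: [615.9, 147.7, 129.3]
orientation: [0.428, 3.11, 0.001]
ft_force: [-0.6, -1.5, 7.1]
width: 25.4
grasp_force: 30.0
```

>>> play_rows(
  dp=[
    [0,0,10],
    [0,0,30],
    [0,0,40],
    [0,0,40],
    [0,0,40],
    [0,0,20],
    [-2,-10,0],
    [-3,-20,0],
  ],
  yaw=[0,0,0,0,0,0,0,0],
)

```text
t: 5.67
ee_pos: [609.9, 118.6, 308.4]
orientation: [0.425, 3.111, 0.002]
ft_force: [0.6, -1.1, -5.0]
width: 25.5
grasp_force: 30.0
```

>>> play_rows(
  dp=[
    [-4,-32,0],
    [-4,-32,0],
    [-4,-32,0],
    [-4,-32,0],
    [-5,-32,0],
    [-5,-32,0],
    [-5,-32,0],
    [-5,-32,0],
  ],
  yaw=[0,0,0,0,0,0,0,0],
)

```text
t: 6.33
ee_pos: [571.6, -140.0, 305.2]
orientation: [-0.429, -3.108, -0.001]
ft_force: [0.5, 0.0, -4.7]
width: 25.8
grasp_force: 30.0
```

>>> play_rows(
  dp=[
    [-5,-32,0],
    [-4,-25,0],
    [-2,-10,0],
    [0,0,0],
    [0,0,0],
    [0,0,0],
  ],
  yaw=[0,0,0,0,0,0],
)

```text
t: 6.83
ee_pos: [562.5, -204.2, 306.7]
orientation: [-0.428, -3.111, -0.002]
ft_force: [0.1, 0.3, -4.5]
width: 25.4
grasp_force: 30.0
```

```bash
cat >> h.py <<'E'
def crate(d):
    P=cloud(d);hsv=cv2.cvtColor(d['pixels'],cv2.COLOR_RGB2HSV)
    red=((hsv[...,0]<10)|(hsv[...,0]>172))&(hsv[...,1]>100)&(d['range_z']>0)&(P[...,1]<-40)&(P[...,1]>-380)&(P[...,0]>400)&(P[...,0]<660)
    q=P[red&(P[...,2]>78)&(P[...,2]<90)]
    print(len(q),np.median(q[:,2]),cv2.minAreaRect(q[:,:2].astype('f4')))
    return q
E
python3 - <<'E'
from h import *
print(ctrl.get_obs()['ee_pos'],ctrl.get_obs()['width'])
d=snap('wrist');save(d,'w1.png');crate(d)
d=snap('top');save(d,'t1.png');crate(d)
E
```

```text
[ 562.46156984 -204.21939645  306.68918784] 25.40381739973287
4136 84.62779451698714 ((528.1873779296875, -208.91807556152344), (177.6422576904297, 254.05918884277344), 3.2149815559387207)
246 83.9377420706827 ((528.4541625976562, -208.1785888671875), (174.84852600097656, 253.88719177246094), 3.6436965465545654)
```

View pics/w1.png

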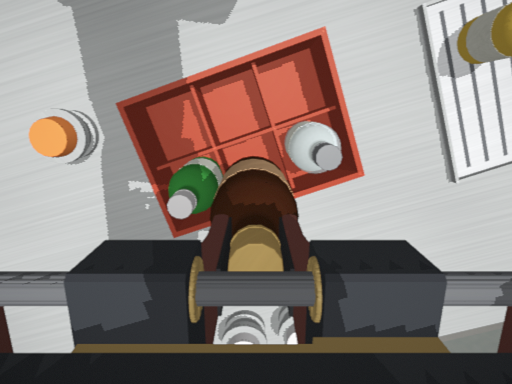

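>>> play_rows(
  dp=[
    [5,-2,0],
    [0,0,-20],
    [0,0,-35],
    [0,0,-35],
    [0,0,-35],
    [0,0,-25],
    [0,0,-15],
    [0,0,0],
  ],
  yaw=[0,0,0,0,0,0,0,0],
)

```text
t: 7.6
ee_pos: [566.2, -205.7, 138.8]
orientation: [-0.426, -3.106, -0.002]
ft_force: [-0.8, 0.7, -4.7]
width: 25.5
grasp_force: 30.0
```

>>> play_rows(
  dp=[
    [0,0,-5],
    [0,0,-3],
    [0,0,0],
    [0,0,0],
  ],
  yaw=[0,0,0,0],
)

```text
t: 7.93
ee_pos: [568.8, -207.5, 135.8]
orientation: [0.428, 3.11, -0.001]
ft_force: [0.4, -0.4, -3.3]
width: 25.5
grasp_force: 30.0
```

>>> play_rows(
  dp=[
    [0,0,-3],
    [0,0,-1],
    [0,0,0],
    [0,0,0],
  ],
  yaw=[0,0,0,0],
)

```text
t: 8.27
ee_pos: [568.0, -207.3, 130.8]
orientation: [0.429, 3.112, -0.0]
ft_force: [0.5, -0.5, -3.5]
width: 25.4
grasp_force: 30.0
```

>>> play_rows(
  dp=[
    [0,0,-1],
    [0,0,-1],
    [0,0,0],
    [0,0,0],
  ],
  yaw=[0,0,0,0],
)

```text
t: 8.6
ee_pos: [568.9, -207.8, 130.3]
orientation: [0.429, 3.11, -0.001]
ft_force: [-2.3, -0.4, 6.6]
width: 25.2
grasp_force: 30.0
```

>>> play_rows(
  dp=[
    [0,0,0],
    [0,0,0],
    [0,0,0],
    [0,0,0],
  ],
  yaw=[0,0,0,0],
  gripper=0.4,
)

```text
t: 8.93
ee_pos: [568.1, -207.3, 128.7]
orientation: [0.429, 3.112, -0.0]
ft_force: [-0.9, 0.7, 0.5]
width: 48.5
grasp_force: 0.0
```

>>> play_rows(
  dp=[
    [0,0,10],
    [0,0,30],
    [0,0,40],
    [0,0,30],
    [-7,32,0],
    [-7,32,0],
    [-7,32,0],
    [-7,32,0],
  ],
  yaw=[0,0,0,0,0,0,0,0],
)

```text
t: 9.6
ee_pos: [539.6, -78.2, 239.7]
orientation: [0.43, 3.111, 0.0]
ft_force: [0.8, 0.4, 0.1]
width: 52.7
grasp_force: 0.0
```

>>> play_rows(
  dp=[
    [-7,32,0],
    [-7,32,0],
    [-7,32,0],
    [-7,32,0],
    [-7,32,0],
    [-7,32,0],
    [-7,16,0],
    [0,0,0],
  ],
  yaw=[0,0,0,0,0,0,0,0],
)

```text
t: 10.27
ee_pos: [489.9, 131.4, 239.3]
orientation: [0.423, 3.113, 0.001]
ft_force: [-0.4, -0.1, -0.5]
width: 52.7
grasp_force: 0.0
```

```bash
python3 - <<'E'
from h import *
d=caps();save(d,'w2.png')
d=snap('top');save(d,'t2.png');d=snap('side');save(d,'s2.png')
E
```

```text
tcp [489.9 131.4 239.3] w 52.7 t 10.27 rv [4.230e-01 3.113e+00 1.000e-03]
[ 395  138   42   35 1136] dmean [490.7 260.1 157. ] z90 160.0 [184. 185. 185.]
[235 181  32  35 887] dmean [490.1 128.  157.7] z90 160.0 [34. 33. 34.]
```

View pics/s2.png

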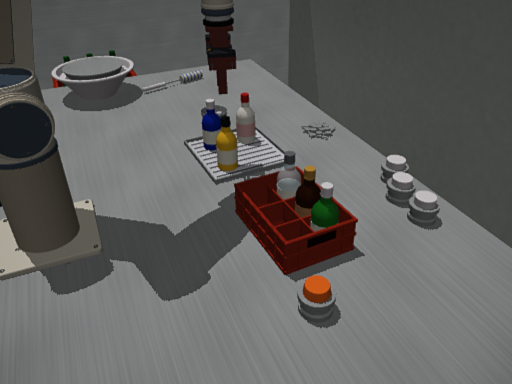

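>>> play_rows(
  dp=[
    [0,0,-20],
    [0,0,-40],
    [0,0,-30],
    [0,0,-15],
    [0,0,-5],
    [0,0,0],
  ],
  yaw=[0,0,0,0,0,0],
)

```text
t: 10.92
ee_pos: [490.7, 127.5, 127.6]
orientation: [-0.431, -3.11, 0.002]
ft_force: [0.6, -0.1, -0.6]
width: 52.8
grasp_force: 0.0
```

>>> play_rows(
  dp=[
    [0,0,0],
    [0,0,0],
    [0,0,0],
    [0,0,0],
    [0,0,0],
    [0,0,0],
  ],
  yaw=[0,0,0,0,0,0],
  gripper=1,
)

```text
t: 11.42
ee_pos: [491.6, 128.7, 129.6]
orientation: [0.428, 3.111, 0.0]
ft_force: [-0.3, -2.1, 7.3]
width: 25.3
grasp_force: 30.0
```

>>> play_rows(
  dp=[
    [0,0,10],
    [0,0,30],
    [0,0,40],
    [0,0,40],
    [0,0,40],
    [0,0,20],
    [0,-10,0],
    [0,-20,0],
  ],
  yaw=[0,0,0,0,0,0,0,0],
)

```text
t: 12.08
ee_pos: [490.9, 99.3, 309.3]
orientation: [0.425, 3.111, 0.002]
ft_force: [0.1, -0.1, -5.0]
width: 25.3
grasp_force: 30.0
```

>>> play_rows(
  dp=[
    [0,-32,0],
    [0,-32,0],
    [0,-32,0],
    [0,-32,0],
    [0,-32,0],
    [0,-32,0],
    [-1,-32,0],
    [-1,-32,0],
  ],
  yaw=[0,0,0,0,0,0,0,0],
)

```text
t: 12.75
ee_pos: [486.9, -158.8, 306.3]
orientation: [-0.428, -3.108, -0.001]
ft_force: [0.6, -0.1, -3.7]
width: 25.7
grasp_force: 30.0
```

>>> play_rows(
  dp=[
    [-1,-25,0],
    [0,-18,0],
    [0,-10,0],
    [0,0,0],
    [0,0,0],
    [0,0,0],
  ],
  yaw=[0,0,0,0,0,0],
)

```text
t: 13.25
ee_pos: [487.4, -209.2, 307.9]
orientation: [-0.428, -3.111, -0.001]
ft_force: [-0.5, 0.7, -4.0]
width: 25.3
grasp_force: 30.0
```

>>> play_rows(
  dp=[
    [1,-1,0],
    [0,0,-20],
    [0,0,-35],
    [0,0,-35],
    [0,0,-35],
    [0,0,-25],
    [0,0,-15],
    [0,0,0],
  ],
  yaw=[0,0,0,0,0,0,0,0],
)

```text
t: 13.92
ee_pos: [487.0, -209.3, 140.4]
orientation: [-0.426, -3.107, -0.003]
ft_force: [-0.9, 0.5, -3.9]
width: 25.5
grasp_force: 30.0
```

>>> play_rows(
  dp=[
    [0,0,-5],
    [0,0,-3],
    [0,0,-2],
    [0,0,0],
    [0,0,0],
  ],
  yaw=[0,0,0,0,0],
)

```text
t: 14.33
ee_pos: [489.5, -211.5, 134.5]
orientation: [0.428, 3.111, -0.001]
ft_force: [0.4, -0.4, -4.2]
width: 25.5
grasp_force: 30.0
```

>>> play_rows(
  dp=[
    [0,0,-1],
    [0,0,-1],
    [0,0,0],
    [0,0,0],
  ],
  yaw=[0,0,0,0],
)

```text
t: 14.67
ee_pos: [488.9, -211.3, 131.8]
orientation: [0.429, 3.112, -0.0]
ft_force: [0.5, -0.0, -4.7]
width: 25.1
grasp_force: 30.0
```

>>> play_rows(
  dp=[
    [0,0,-1],
    [0,0,-1],
    [0,0,0],
    [0,0,0],
  ],
  yaw=[0,0,0,0],
)

```text
t: 15.0
ee_pos: [489.6, -211.7, 130.6]
orientation: [0.429, 3.111, -0.001]
ft_force: [-1.6, 0.8, 5.8]
width: 25.1
grasp_force: 30.0
```

>>> play_rows(
  dp=[
    [0,0,0],
    [0,0,0],
    [0,0,0],
    [0,0,0],
  ],
  yaw=[0,0,0,0],
  gripper=0.4,
)

```text
t: 15.33
ee_pos: [489.0, -211.3, 129.7]
orientation: [0.429, 3.112, -0.0]
ft_force: [0.7, 0.7, 0.1]
width: 48.8
grasp_force: 0.0
```

>>> play_rows(
  dp=[
    [0,0,10],
    [0,0,30],
    [0,0,40],
    [0,0,30],
    [8,32,0],
    [8,32,0],
    [8,32,0],
    [8,32,0],
  ],
  yaw=[0,0,0,0,0,0,0,0],
)

```text
t: 16.0
ee_pos: [521.2, -82.2, 240.8]
orientation: [0.43, 3.111, -0.0]
ft_force: [0.9, 0.3, 0.3]
width: 52.8
grasp_force: 0.0
```

>>> play_rows(
  dp=[
    [8,32,0],
    [8,32,0],
    [8,32,0],
    [8,32,0],
    [8,32,0],
    [8,32,0],
    [8,32,0],
    [8,32,0],
  ],
  yaw=[0,0,0,0,0,0,0,0],
)

```text
t: 16.67
ee_pos: [585.1, 174.5, 240.5]
orientation: [0.428, 3.112, 0.0]
ft_force: [-0.1, -0.2, -0.2]
width: 52.9
grasp_force: 0.0
```

>>> play_rows(
  dp=[
    [8,32,0],
    [8,32,0],
    [2,26,0],
    [0,0,0],
    [0,0,0],
  ],
  yaw=[0,0,0,0,0],
)

```text
t: 17.08
ee_pos: [602.7, 263.9, 239.9]
orientation: [-0.425, -3.113, 0.0]
ft_force: [0.1, 0.0, 0.2]
width: 52.5
grasp_force: 0.0
```

```bash
python3 - <<'E'
from h import *
d=caps()
E
```

```text
tcp [602.7 263.9 239.9] w 52.5 t 17.08 rv [-0.425 -3.113  0.   ]
[ 194   35   38   40 1155] dmean [493.2 263.1 158.4] z90 160.0 [198. 200. 203.]
[241 180  32  35 884] dmean [603.3 265.  157.8] z90 160.0 [143.  43.  41.]
```

>>> play_rows(
  dp=[
    [0,0,-20],
    [0,0,-40],
    [0,0,-30],
    [0,0,-15],
    [0,0,-5],
    [0,0,0],
  ],
  yaw=[0,0,0,0,0,0],
)

```text
t: 17.63
ee_pos: [602.3, 261.1, 128.7]
orientation: [-0.431, -3.11, 0.002]
ft_force: [-0.1, -0.7, -1.0]
width: 52.5
grasp_force: 0.0
```

>>> play_rows(
  dp=[
    [0,0,0],
    [0,0,0],
    [0,0,0],
    [0,0,0],
    [0,0,0],
    [0,0,0],
  ],
  yaw=[0,0,0,0,0,0],
  gripper=1,
)

```text
t: 18.13
ee_pos: [603.7, 263.3, 130.8]
orientation: [0.428, 3.11, 0.002]
ft_force: [0.5, 1.1, 4.7]
width: 25.4
grasp_force: 30.0
```

>>> play_rows(
  dp=[
    [0,0,10],
    [0,0,30],
    [0,0,40],
    [0,0,40],
    [0,0,40],
    [0,0,20],
    [-3,-10,0],
    [-6,-20,0],
  ],
  yaw=[0,0,0,0,0,0,0,0],
)

```text
t: 18.8
ee_pos: [594.0, 233.4, 310.2]
orientation: [0.426, 3.111, 0.002]
ft_force: [0.2, -1.0, -3.2]
width: 25.9
grasp_force: 30.0
```

>>> play_rows(
  dp=[
    [-10,-32,0],
    [-10,-32,0],
    [-10,-32,0],
    [-10,-32,0],
    [-10,-32,0],
    [-10,-32,0],
    [-10,-32,0],
    [-10,-32,0],
  ],
  yaw=[0,0,0,0,0,0,0,0],
)

```text
t: 19.47
ee_pos: [511.1, -25.1, 307.4]
orientation: [-0.428, -3.108, 0.001]
ft_force: [0.1, -0.7, -2.0]
width: 25.4
grasp_force: 30.0
```

>>> play_rows(
  dp=[
    [-10,-32,0],
    [-9,-32,0],
    [-7,-26,0],
    [-5,-18,0],
    [0,0,0],
    [0,0,0],
    [0,0,0],
  ],
  yaw=[0,0,0,0,0,0,0],
)

```text
t: 20.05
ee_pos: [481.9, -130.9, 308.4]
orientation: [-0.429, -3.11, -0.001]
ft_force: [0.1, 0.2, -2.5]
width: 25.2
grasp_force: 30.0
```

>>> play_rows(
  dp=[
    [1,0,0],
    [0,0,-20],
    [0,0,-35],
    [0,0,-35],
    [0,0,-35],
    [0,0,-25],
    [0,0,-15],
    [0,0,0],
  ],
  yaw=[0,0,0,0,0,0,0,0],
)

```text
t: 20.72
ee_pos: [481.8, -129.6, 141.2]
orientation: [-0.425, -3.106, -0.002]
ft_force: [-1.1, 0.1, -2.7]
width: 25.3
grasp_force: 30.0
```

>>> play_rows(
  dp=[
    [0,0,-5],
    [0,0,-3],
    [0,0,-2],
    [0,0,0],
    [0,0,0],
  ],
  yaw=[0,0,0,0,0],
)

```text
t: 21.13
ee_pos: [484.5, -131.4, 135.4]
orientation: [0.428, 3.111, -0.0]
ft_force: [0.4, -1.0, -2.4]
width: 25.4
grasp_force: 30.0
```

>>> play_rows(
  dp=[
    [0,0,-1],
    [0,0,-1],
    [0,0,0],
    [0,0,0],
  ],
  yaw=[0,0,0,0],
)

```text
t: 21.47
ee_pos: [484.0, -131.4, 132.8]
orientation: [0.429, 3.112, -0.0]
ft_force: [0.1, 0.1, -2.8]
width: 25.5
grasp_force: 30.0
```

>>> play_rows(
  dp=[
    [0,0,-1],
    [0,0,-1],
    [0,0,0],
    [0,0,0],
  ],
  yaw=[0,0,0,0],
)

```text
t: 21.8
ee_pos: [484.7, -131.4, 131.7]
orientation: [0.429, 3.111, -0.0]
ft_force: [-2.0, 1.6, 7.4]
width: 25.1
grasp_force: 30.0
```

>>> play_rows(
  dp=[
    [0,0,0],
    [0,0,0],
    [0,0,0],
    [0,0,0],
  ],
  yaw=[0,0,0,0],
  gripper=0.4,
)

```text
t: 22.13
ee_pos: [484.0, -131.3, 130.6]
orientation: [0.429, 3.112, -0.0]
ft_force: [-0.3, -0.3, 0.7]
width: 48.7
grasp_force: 0.0
```

>>> play_rows(
  dp=[
    [0,0,10],
    [0,0,30],
    [0,0,40],
    [0,0,30],
    [1,32,0],
    [1,32,0],
    [1,32,0],
    [1,32,0],
  ],
  yaw=[0,0,0,0,0,0,0,0],
)

```text
t: 22.8
ee_pos: [487.9, -2.2, 241.8]
orientation: [0.43, 3.111, 0.0]
ft_force: [0.5, -0.0, 0.2]
width: 52.7
grasp_force: 0.0
```

>>> play_rows(
  dp=[
    [1,32,0],
    [1,32,0],
    [1,32,0],
    [1,32,0],
    [1,32,0],
    [0,32,0],
    [0,32,0],
    [0,32,0],
  ],
  yaw=[0,0,0,0,0,0,0,0],
)

```text
t: 23.47
ee_pos: [492.7, 254.4, 241.4]
orientation: [0.428, 3.112, 0.0]
ft_force: [1.2, -0.3, -0.8]
width: 52.7
grasp_force: 0.0
```

>>> play_rows(
  dp=[
    [0,9,0],
    [0,0,0],
    [0,0,0],
  ],
  yaw=[0,0,0],
)

```text
t: 23.72
ee_pos: [492.7, 261.4, 240.8]
orientation: [-0.427, -3.112, 0.001]
ft_force: [0.2, -0.1, -0.1]
width: 52.7
grasp_force: 0.0
```

```bash
python3 - <<'E'
from h import *
d=caps();d=snap('side');save(d,'s3.png')
E
```

```text
tcp [492.7 261.4 240.8] w 52.7 t 23.72 rv [-4.270e-01 -3.112e+00  1.000e-03]
[241 177  32  35 874] dmean [490.8 263.1 157.8] z90 160.0 [174. 174. 175.]
```

View pics/s3.png

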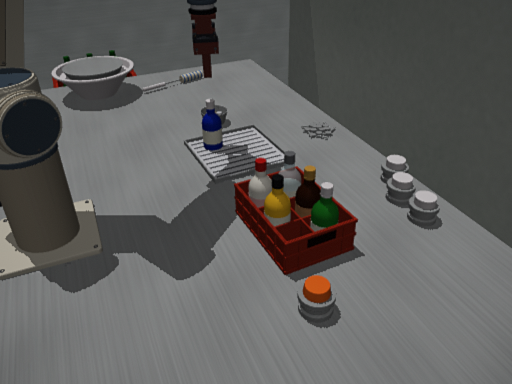

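Milky (261,180) and yellow (278,200) stand in their cells; only blue (211,125) remains.

>>> play_rows(
  dp=[
    [-1,1,-20],
    [0,0,-40],
    [0,0,-30],
    [0,0,-15],
    [0,0,-6],
    [0,0,0],
  ],
  yaw=[0,0,0,0,0,0],
)

```text
t: 24.32
ee_pos: [491.4, 261.1, 128.5]
orientation: [-0.431, -3.11, 0.003]
ft_force: [0.2, -0.1, 0.3]
width: 52.6
grasp_force: 0.0
```

>>> play_rows(
  dp=[
    [0,0,0],
    [0,0,0],
    [0,0,0],
    [0,0,0],
    [0,0,0],
    [0,0,0],
  ],
  yaw=[0,0,0,0,0,0],
  gripper=1,
)

```text
t: 24.82
ee_pos: [492.5, 262.9, 130.7]
orientation: [0.428, 3.111, 0.001]
ft_force: [-0.4, -1.4, 5.6]
width: 25.5
grasp_force: 30.0
```

>>> play_rows(
  dp=[
    [0,0,10],
    [0,0,30],
    [0,0,40],
    [0,0,40],
    [0,0,40],
    [0,0,30],
    [0,-10,0],
    [0,-20,0],
  ],
  yaw=[0,0,0,0,0,0,0,0],
)

```text
t: 25.48
ee_pos: [492.4, 233.8, 321.6]
orientation: [0.425, 3.109, 0.004]
ft_force: [-0.1, -1.1, -4.6]
width: 25.5
grasp_force: 30.0
```

>>> play_rows(
  dp=[
    [0,-32,0],
    [0,-32,0],
    [0,-32,0],
    [0,-32,0],
    [0,-32,0],
    [0,-32,0],
    [0,-32,0],
    [0,-32,0],
  ],
  yaw=[0,0,0,0,0,0,0,0],
)

```text
t: 26.15
ee_pos: [490.3, -24.9, 318.4]
orientation: [-0.428, -3.11, 0.0]
ft_force: [0.8, 0.1, -4.4]
width: 25.3
grasp_force: 30.0
```

>>> play_rows(
  dp=[
    [0,-32,0],
    [0,-32,0],
    [0,-32,0],
    [0,-32,0],
    [0,-32,0],
    [0,-32,0],
    [0,-32,0],
    [0,-25,0],
  ],
  yaw=[0,0,0,0,0,0,0,0],
)

```text
t: 26.82
ee_pos: [490.4, -274.2, 318.2]
orientation: [-0.43, -3.11, -0.001]
ft_force: [1.1, -0.6, -2.9]
width: 25.4
grasp_force: 30.0
```

>>> play_rows(
  dp=[
    [0,-18,0],
    [0,0,0],
    [0,0,0],
    [0,0,0],
  ],
  yaw=[0,0,0,0],
)

```text
t: 27.15
ee_pos: [491.1, -289.5, 318.6]
orientation: [-0.429, -3.11, -0.002]
ft_force: [0.2, -0.4, -5.0]
width: 25.9
grasp_force: 30.0
```

>>> play_rows(
  dp=[
    [1,0,0],
    [0,0,-20],
    [0,0,-38],
    [0,0,-38],
    [0,0,-38],
    [0,0,-26],
    [0,0,-15],
    [0,0,0],
  ],
  yaw=[0,0,0,0,0,0,0,0],
)

```text
t: 27.82
ee_pos: [490.9, -287.8, 141.1]
orientation: [-0.426, -3.106, -0.005]
ft_force: [-0.4, 0.8, -2.5]
width: 25.3
grasp_force: 30.0
```

>>> play_rows(
  dp=[
    [0,0,-5],
    [0,0,-3],
    [0,0,-2],
    [0,0,0],
    [0,0,0],
  ],
  yaw=[0,0,0,0,0],
)

```text
t: 28.23
ee_pos: [493.4, -290.5, 135.6]
orientation: [0.428, 3.111, -0.001]
ft_force: [0.3, 0.5, -3.4]
width: 25.6
grasp_force: 30.0
```

>>> play_rows(
  dp=[
    [0,0,-1],
    [0,0,-1],
    [0,0,0],
    [0,0,0],
  ],
  yaw=[0,0,0,0],
)

```text
t: 28.57
ee_pos: [492.9, -290.4, 132.8]
orientation: [0.429, 3.112, -0.0]
ft_force: [-0.3, 0.0, -3.4]
width: 25.7
grasp_force: 30.0
```

>>> play_rows(
  dp=[
    [0,0,-1],
    [0,0,-1],
    [0,0,0],
    [0,0,0],
  ],
  yaw=[0,0,0,0],
)

```text
t: 28.9
ee_pos: [493.5, -290.7, 131.8]
orientation: [0.429, 3.111, -0.001]
ft_force: [-2.0, 0.9, 5.1]
width: 25.6
grasp_force: 30.0
```

Contact; release, lift and back off toward the robot's left, then check.

>>> play_rows(
  dp=[
    [0,0,0],
    [0,0,0],
    [0,0,0],
    [0,0,0],
  ],
  yaw=[0,0,0,0],
  gripper=0.4,
)

```text
t: 29.23
ee_pos: [493.1, -290.4, 130.7]
orientation: [0.429, 3.112, -0.0]
ft_force: [-0.3, -0.5, -0.2]
width: 48.6
grasp_force: 0.0
```

>>> play_rows(
  dp=[
    [0,0,10],
    [0,0,30],
    [0,0,40],
    [0,0,40],
    [0,0,40],
    [0,10,20],
    [0,10,0],
    [0,10,0],
  ],
  yaw=[0,0,0,0,0,0,0,0],
)

```text
t: 29.9
ee_pos: [493.3, -260.0, 312.3]
orientation: [0.429, 3.109, -0.002]
ft_force: [-0.2, 0.9, -0.8]
width: 52.3
grasp_force: 0.0
```

>>> play_rows(
  dp=[
    [0,15,0],
    [0,15,0],
    [0,15,0],
    [0,10,0],
    [0,0,0],
    [0,0,0],
    [0,0,0],
  ],
  yaw=[0,0,0,0,0,0,0],
)

```text
t: 30.48
ee_pos: [493.0, -205.3, 310.3]
orientation: [-0.428, -3.112, 0.0]
ft_force: [0.2, -0.6, -0.1]
width: 52.6
grasp_force: 0.0
```

```bash
python3 - <<'E'
from h import *
d=caps();save(d,'w4.png');crate(d)
d=snap('side');P=cloud(d);save(d,'s4.png')
a=cv2.imread('pics/w4.png');b=cv2.imread('pics/s4.png')[140:320,200:380]
c=np.zeros((384,800,3),'u1');c[:,:512]=a;c[:288,512:]=cv2.resize(b,(288,288));cv2.imwrite('pics/c4.png',c)
E
```

```text
tcp [ 493.  -205.3  310.3] w 52.6 t 30.48 rv [-0.428 -3.112  0.   ]
[310 137  29  27 603] dmean [ 483.7 -132.   158.9] z90 161.0 [191.  64.  61.]
[235 162  25  28 549] dmean [ 488.  -211.9  158.9] z90 161.0 [50. 49. 49.]
[162 185  29  28 578] dmean [ 491.4 -288.8  158. ] z90 161.0 [164. 162. 163.]
[328 204  28  28 574] dmean [ 557.9 -130.2  158. ] z90 161.0 [129. 130. 132.]
[259 232  24  27 533] dmean [ 567.3 -209.2  157.9] z90 161.0 [158. 132.  80.]
[201 248  15  23 224] dmean [ 567.6 -277.8  157. ] z90 160.0 [168. 167. 167.]
3349 84.61452221752683 ((528.0742797851562, -208.95050048828125), (178.48670959472656, 253.7740020751953), 3.2526845932006836)
```

View pics/c4.png

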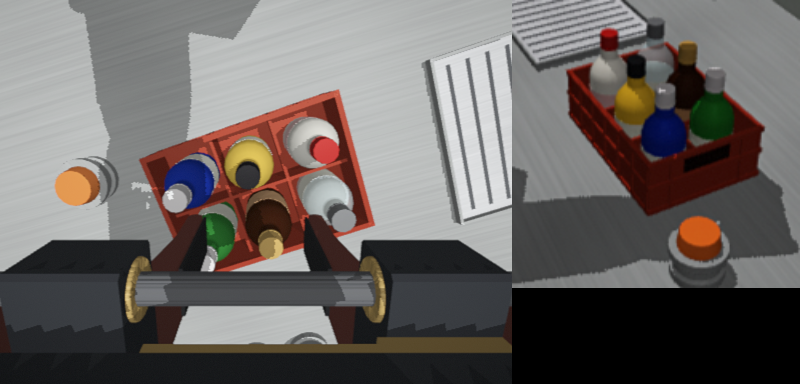

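All six bottles stand upright in the right cells. Every cap top reads 160–161 mm, and each is within about 4 mm of its cell's centre.

```bash
python3 -c "
from workcell import ticket;print(ticket.close_job())"
```

```text
the job is handed in; nothing more can be done
None
```

The job is handed in: all four bottles are in their assigned cells, upright and released, with green and clear still in their cells and the coupling and cap bowl never touched; the hand-in call returned no verdict.

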